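Pack the colour-coded glue caddy

ROBOT

A 6-joint arm with a two-finger parallel gripper is mounted at the origin on the work surface. World frame = base frame: x ahead of the robot, y to its left, z up, the work surface at z = 0. Lengths are in m, angles in rad, forces in N, time in s.
With the tool pointing down it reaches from about 0.35 to 0.8 m from the base axis. Payload 7.3 kg.
Tool frame: the origin (TCP) lies midway between the tips of the shut fingers; the grasp point (between the pads) lies 19 mm behind it (env.grip_depth is the distance from the TCP to the grasp point, in m); z points along the fingers, y is the line along which they close (so a half turn about z gives the same grasp; the last joint's range is limited). The gripper opens to 85 mm and grips with 20 to 120 N. Pads are 22 mm wide; open, the fingers measure 114 mm over their backs; the gripper's body (76 mm by 85 mm) begins 54 mm behind the grasp point. The pads swing forward as they close: fully open they stand 13 mm farther back than shut.
Start: joints at [-1.426, 0.342, 1.524, -0, 1.275, -0.146], TCP at [0.151, -0.503, 0.231] pointing down, gripper open.
Joint ranges: [-2.53, 2.53], [-0.77, 2.02], [0.04, 2.7], [-1, 4.14], [0.28, 2.66], [-3.11, 3.11]. Speed limits (rad/s): [2.57, 2.57, 3.14, 3.14, 3.14, 3.14].

INTERFACE

Orientations are given as a unit quaternion [w, x, y, z].
In Python, from station import env gives the robot as it stands. The module is installed in compiled form; this text tells all that it offers.
- The arm moves only by the tool move_arm, never from a script. Its argument "commands" is text: rows parted by semicolons, each of 7 numbers parted by spaces: the shift along the tool's x, y, z normalised to -1 to 1, where 1 is 8 cm, then the turn, a rotation vector about the tool's x, y, z normalised to -1 to 1, where 1 is 90 degrees, then the opening, from -1 (shut) to 1 (fully open). A call has 1 to 12 rows; each row is the pose to reach, as a shift and turn from the pose commanded when the call began, along the tool's axes at that moment; what a row does not reach only later rows make up. A row lasts 1/12 s, in which the tool goes at most 41.7 mm and 7.16 degrees, less where a joint would pass 70% of its speed; a pose out of reach is approached as far as the arm can. A call with a number of a shift or a turn outside -1 to 1 is refused whole. A call with a gripper value outside its range is refused whole. The fingers move at their own pace and stop on an object; "force" is the grip in N (left out, the last holds). Time passes only in rows, so rows that repeat a pose let the fingers close. It gives the time, the measured TCP pose, the force, the opening and the grip force at its end, in the units of the state.
- env.sense(): the state, without advancing time (a new reading comes with each control period).
- env.grab_frame(name): name is "side" or "top"; returns the picture (480x640x3 uint8, blue, green, red); there is no depth.
- env.camera_model(name): a dict with "mtx" (3x3 intrinsics, pixels), "xyz" and "attitude" of the camera in the world. Camera axes: x right, y down, z forward; pixel columns grow to the right and rows downward; lengths in m; the calibration is good to about 2 mm. A picture is of the moment at which its call begins. camera_model takes no time and is no camera call.
- env.sign_off(): hands the job in; it is judged then, once.
Trained networks look in the newest picture that a camera, given by its name, has taken for a name from the list of things; names that differ only in an ending like _2 or _b are one class to them, and where a whole thing is asked for, a point or a joint stands for the part that bears it (a point fixed in the world has none). Each returns a list of dicts, best first, with "score" (0 to 1); they miss things now and then, are a little off and sometimes report something else, mostly with a low value. They report only what shows in the picture. A call takes as long as a camera call. They do not tell look-alikes from the thing itself.
- env.recognise(camera, name): "at" ([column, row] as shares, 0 to 1, of the picture: columns of its width, rows of its height, amid what is visible of it).
- env.outline_of(camera, name): "mask" (480x640 bool, what is visible of it) and "at" ([column, row] as shares, 0 to 1, of the picture: columns of its width, rows of its height, amid what is visible of it).
The state is a dict: "time_s": time; "joint_positions": joint angles; "qvel": joint speeds; "joint_torque": joint torques, N m; "tool_pos": TCP position; "tool_rot": TCP orientation; "force": force on the tool from outside, world axes, zero at the start; "ft_torque": the same for the moment, N m; "opening": finger opening in m; "grip_force": force on a finger pad.
Only numpy, scipy, OpenCV 4.12 (cv2) and the standard library are available. Lean on these libraries where they do the work, as an engineer would, in place of code of your own. Each camera call takes 0.05 s, during which the arm holds its last target. There are 200 camera calls.

TASK

Pack the glue caddy: stand the red-lidded jar, the green-lidded jar, the blue bottle and the yellow tin upright in the caddy, each in the middle of the disc of its own colour, and never let one tip over. The white-lidded jar and the black-nozzled bottle do not belong there: leave them standing where they are.

Things in the scene. Friction and masses are not known exactly. Their poses are not given: they have to be found in the camera images.
- red_jar: white plastic jar with a red screw lid, lid 52 mm in diameter and 18 mm high (grip it there), body 48 mm, 62 mm tall, about 0.14 kg. Loose, stands upright on the 3 mm thick grey mat; may be gripped in any yaw from above. Origin: centre of its underside, z up along its axis.
- green_jar: small white plastic jar with a green screw lid, lid 44 mm in diameter and 18 mm high, body 40 mm, 50 mm tall, about 0.09 kg. Loose, stands upright on the 3 mm thick grey mat; may be gripped in any yaw from above. Origin: centre of its underside, z up along its axis.
- blue_bottle: white glue bottle with a blue shoulder and blue nozzle: straight body 42 mm in diameter from 0 to 70 mm height (grasp it here), cone and nozzle above, 100 mm tall overall, about 0.11 kg. Loose, stands upright on the 3 mm thick grey mat; may be gripped in any yaw from above. Origin: centre of its underside, z up along its axis.
- yellow_tin: metal tin with a yellow band and a yellow cap: straight body 46 mm in diameter from 0 to 70 mm height, cap 43 mm in diameter up to 80 mm, about 0.18 kg. Loose, stands upright on the 3 mm thick grey mat; may be gripped in any yaw from above. Origin: centre of its underside, z up along its axis.
- white_jar: look-alike that stays: the same jar as the red one (52 mm diameter, 62 mm tall) but with a white lid; it has no disc. Loose, stands upright on the 3 mm thick grey mat; may be gripped in any yaw from above. Origin: centre of its underside, z up along its axis.
- black_bottle: look-alike that stays: the same bottle as the blue one (42 mm diameter, 100 mm tall) but with a black shoulder and nozzle; it has no disc. Loose, stands upright on the 3 mm thick grey mat; may be gripped in any yaw from above. Origin: centre of its underside, z up along its axis.
- disc_red: red disc, 76 mm across, 3 mm thick, fixed in the middle of a caddy compartment. Origin: centre of its underside, 6 mm above the bench; x, y along the caddy walls; things stand on its top, 3 mm above the origin. Caddy: open plywood tray fixed on the bench, 182 mm square, 24 mm high, walls and dividers 6 mm, 2 by 2 compartments 82 mm square, pitch 88 mm.
- disc_green: green disc, 76 mm across, 3 mm thick, fixed in the middle of a caddy compartment. Origin: centre of its underside, 6 mm above the bench; x, y along the caddy walls; things stand on its top, 3 mm above the origin. Caddy: open plywood tray fixed on the bench, 182 mm square, 24 mm high, walls and dividers 6 mm, 2 by 2 compartments 82 mm square, pitch 88 mm.
- disc_blue: blue disc, 76 mm across, 3 mm thick, fixed in the middle of a caddy compartment. Origin: centre of its underside, 6 mm above the bench; x, y along the caddy walls; things stand on its top, 3 mm above the origin. Caddy: open plywood tray fixed on the bench, 182 mm square, 24 mm high, walls and dividers 6 mm, 2 by 2 compartments 82 mm square, pitch 88 mm.
- disc_yellow: yellow disc, 76 mm across, 3 mm thick, fixed in the middle of a caddy compartment. Origin: centre of its underside, 6 mm above the bench; x, y along the caddy walls; things stand on its top, 3 mm above the origin. Caddy: open plywood tray fixed on the bench, 182 mm square, 24 mm high, walls and dividers 6 mm, 2 by 2 compartments 82 mm square, pitch 88 mm.
There are look-alikes about, which are no part of the job. Several things look just like the yellow_tin: the one meant starts farthest to the robot's left. What is shaped like the red_jar but pink is not meant.

How it is judged:
At the end, for the whole second after the job is handed in: Each of the four containers stands upright (within 0.1 rad) and at rest on the disc of its own colour, its axis within 14 mm of the disc's centre and its underside on the disc (within 5 mm); the white-lidded jar and the black bottle stand upright, at rest, within 30 mm of where they began (horizontal distance between red_jar and disc_red below 0.014 m and z of red_jar in the frame of disc_red between -0.001 and 0.008 m and angle between each of red_jar, green_jar, blue_bottle, yellow_tin, white_jar, black_bottle's own z axis and vertical below 0.1 rad and linear speed of each of red_jar, green_jar, blue_bottle, yellow_tin, white_jar, black_bottle below 0.03 m/s and angular speed of each of red_jar, green_jar, blue_bottle, yellow_tin below 0.3 rad/s and horizontal distance between green_jar and disc_green below 0.014 m and z of green_jar in the frame of disc_green between -0.001 and 0.008 m and horizontal distance between blue_bottle and disc_blue below 0.014 m and z of blue_bottle in the frame of disc_blue between -0.001 and 0.008 m and horizontal distance between yellow_tin and disc_yellow below 0.014 m and z of yellow_tin in the frame of disc_yellow between -0.001 and 0.008 m and distance of each of white_jar, black_bottle from where it was at the start of the episode below 0.03 m); the robot touches nothing.
It fails at once if the white jar was moved from its place by more than 30 mm (distance of white_jar from where it was at the start of the episode above 0.03 m).
It fails at once if the black bottle was moved from its place by more than 30 mm (distance of black_bottle from where it was at the start of the episode above 0.03 m).
It fails at once if a container was tipped over (more than 0.8 rad) (angle between any of red_jar, green_jar, blue_bottle, yellow_tin, white_jar, black_bottle's own z axis and vertical above 0.8 rad).
It also fails if it takes over 99 s, if anything falls off the work surface, if the arm or the gripper's body presses on something with over 40 N, if the wrist force passes 120 N, or if a joint passes its speed limit or range.

## Working session

There is one attempt and no reset: what is moved stays moved. The work goes in short steps, Python scripts to look and compute and a tool call to move; the robot and the scene stay as the last step left them, time stands still between calls to the robot, and variables do not carry over. Pictures are saved under pics/ and viewed, at most 14 in all, crops included, and the job is handed in when it is done.

Besides the shell and the picture viewer there is one more tool, called after "Call:" by a JSON object that holds its "fn" and its "kwargs", one argument or row to a line. move_arm: Moves the arm, as the interface text tells. Its arguments: {"type":"object","properties":{"commands":{"type":"string"},"force":{"type":"number"}},"required":["commands"]}

```bash
mkdir -p pics
python3 - <<'E'
from station import env
import cv2
for n in("top","side"):
    cv2.imwrite(f"pics/{n}0.png",env.grab_frame(n)); m=env.camera_model(n); print(n,m)
    for o in "red_jar green_jar blue_bottle yellow_tin white_jar black_bottle disc_red disc_green disc_blue disc_yellow".split():
        print(o,[(round(d["at"][0]*640),round(d["at"][1]*480),round(d["score"],2)) for d in env.recognise(n,o)])
s=env.sense();print(s["tool_pos"],s["tool_rot"],s["time_s"],s["opening"],env.grip_depth)
E
```

```text
top {'mtx': array([[449.00656186,   0.        , 321.40460718],
       [  0.        , 449.00656186, 238.87451495],
       [  0.        ,   0.        ,   1.        ]]), 'xyz': array([ 0.36492943, -0.04973702,  1.09483509]), 'attitude': array([ 0.04761501, -0.69674424,  0.71452915, -0.04157374])}
red_jar [(388, 245, 0.69), (367, 313, 0.57)]
green_jar [(340, 252, 0.62)]
blue_bottle [(433, 200, 0.82)]
yellow_tin [(487, 166, 0.9), (488, 217, 0.84)]
white_jar [(437, 252, 0.96)]
black_bottle [(334, 204, 0.78)]
disc_red [(226, 207, 0.7)]
disc_green [(234, 239, 0.57)]
disc_blue [(199, 247, 0.97)]
disc_yellow [(193, 213, 0.63)]
side {'mtx': array([[564.6548149 ,   0.        , 308.37300102],
       [  0.        , 564.6548149 , 234.89877594],
       [  0.        ,   0.        ,   1.        ]]), 'xyz': array([0.20265204, 0.98356803, 0.87109191]), 'attitude': array([ 0.0600452 , -0.11578364,  0.89027725, -0.43634292])}
red_jar [(384, 223, 0.82), (324, 203, 0.79)]
green_jar [(321, 234, 0.92)]
blue_bottle [(293, 173, 0.72)]
yellow_tin [(329, 155, 0.97), (284, 193, 0.96), (284, 151, 0.74)]
white_jar [(340, 183, 0.72)]
black_bottle [(270, 221, 0.69)]
disc_red [(233, 305, 0.67), (285, 193, 0.41)]
disc_green [(272, 308, 0.8)]
disc_blue [(265, 333, 0.65)]
disc_yellow [(225, 337, 0.94)]
[ 0.15054717 -0.50298144  0.2313376 ] [7.06821436e-05 9.89451937e-01 1.44861515e-01 9.15949960e-06] 1.1 0.08563938880589252 0.0187
```

View pics/top0.png

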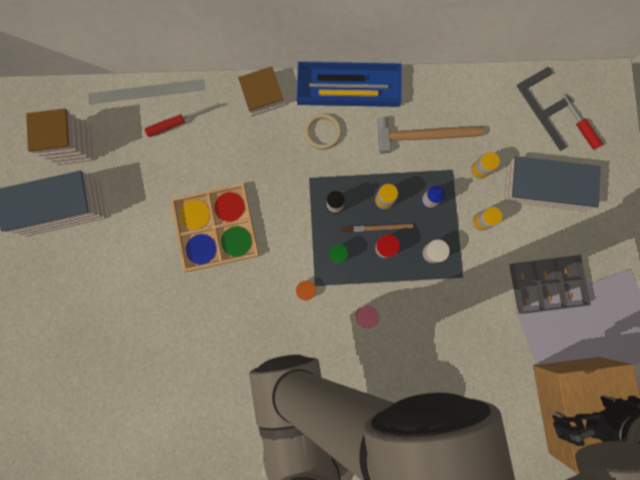

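View pics/side0.png

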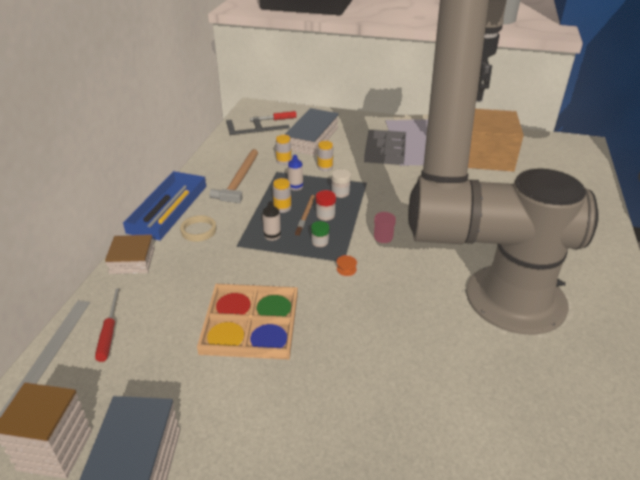

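Top view: the discs are at about yellow (196,213), red (230,207), blue (201,249) and green (237,241). On the mat are the black bottle (335,201), a tin (387,196), the blue bottle (434,196), the green jar (339,254), the red jar (388,246) and the white jar (437,251), with a paintbrush at (376,228).

- **yellow_tin:** candidates at (387,196), (487,164) and (488,217). The robot's left is image left, so it is (387,196).
- **red_jar:** candidates are red (388,246) and pink (367,317). I choose (388,246).
- **green_jar:** (339,254) is the only one. The orange cap at (306,290) is ignored.
- **blue_bottle:** (434,196) has the blue shoulder; (335,201) is black.

```bash
cat > h.py <<'E'
import numpy as np,cv2
from scipy.spatial.transform import Rotation as R
from scipy.optimize import least_squares
from station import env
def cam(n):
    m=env.camera_model(n); q=m["attitude"]; return m["mtx"],np.array(m["xyz"]),R.from_quat([q[1],q[2],q[3],q[0]]).as_matrix()
C={n:cam(n) for n in("top","side")}
def proj(n,P):
    K,t,M=C[n]; p=(np.atleast_2d(P)-t)@M@K.T; return p[:,:2]/p[:,2:]
def ray(n,uv,z):
    K,t,M=C[n]; d=M@np.linalg.solve(K,[uv[0],uv[1],1]); return t+d*(z-t[2])/d[2]
HSV=dict(red=[(0,130,90),(7,255,255)],green=[(45,90,30),(85,255,255)],blue=[(108,110,40),(130,255,255)],yellow=[(15,130,100),(32,255,255)])
def blob(img,c,near,win=30):
    h=cv2.cvtColor(img,cv2.COLOR_BGR2HSV); m=cv2.inRange(h,*HSV[c])
    if c=="red": m|=cv2.inRange(h,(172,130,90),(180,255,255))
    k=np.zeros_like(m); u,v=map(int,near); k[max(0,v-win):v+win,max(0,u-win):u+win]=255; m&=k
    n,l,s,ce=cv2.connectedComponentsWithStats(m)
    i=max(range(1,n),key=lambda i:s[i,4]); return ce[i],s[i,4],(l==i)
a=np.linspace(0,2*np.pi,40)
def hullc(n,xy,circ):
    P=np.vstack([np.c_[xy[0]+r*np.cos(a),xy[1]+r*np.sin(a),0*a+z] for r,z in circ])
    hu=cv2.convexHull(proj(n,P).astype(np.float32)); m=cv2.moments(hu); return np.array([m["m10"],m["m01"]])/m["m00"],m["m00"],hu
def fit(n,c,circ,z):
    return least_squares(lambda xy:hullc(n,xy,circ)[0]-c,ray(n,c,z)[:2],diff_step=1e-4,x_scale=.1).x
E
cat > meas.py <<'E'
from h import *
T={n:env.grab_frame(n) for n in("top","side")}
D=dict(red=((230,207),(233,305)),green=((237,241),(274,307)),blue=((201,249),(268,336)),yellow=((196,213),(226,334)))
for n,i in(("top",0),("side",1)):
    pts=[]
    for c in D:
        ce,ar,_=blob(T[n],c,D[c][i],24); pts.append(fit(n,ce,[(.038,.009)],.009)); print(n,c,ce.round(1),ar,hullc(n,pts[-1],[(.038,.009)])[1].round(),pts[-1].round(4))
    print("mean",np.mean(pts,0).round(4))
O=dict(red=((388,246),(326,206),[(.026,.065),(.026,.047)]),green=((339,254),(320,233),[(.022,.053),(.022,.035)]),
 blue=((434,196),(295,172),[(.021,.073),(.005,.103)]),yellow=((387,196),(282,193),[(.0215,.083),(.0215,.073)]))
for n,i in(("top",0),("side",1)):
    for c in O:
        ce,ar,_=blob(T[n],c,O[c][i],18); xy=fit(n,ce,O[c][2],.05); print(n,c,ce.round(1),ar,hullc(n,xy,O[c][2])[1].round(),xy.round(4))
big=cv2.resize(T["top"][150:290,290:480],None,fx=4,fy=4,interpolation=cv2.INTER_CUBIC); cv2.imwrite("pics/crop1.png",big)
E
python3 meas.py
```

```text
Traceback (most recent call last):
  File "meas.py", line 7, in <module>
    ce,ar,_=blob(T[n],c,D[c][i],24); pts.append(fit(n,ce,[(.038,.009)],.009)); print(n,c,ce.round(1),ar,hullc(n,pts[-1],[(.038,.009)])[1].round(),pts[-1].round(4))
                                                                                                        ^^^^^^^^^^^^^^^^^^^^^^^^^^^^^^^^^^^^^^^
AttributeError: 'float' object has no attribute 'round'
```

```bash
sed -i 's/\[1\].round()/[1]/g' meas.py; python3 meas.py
```

```text
top red [229.  206.4] 699 728.7742395434761 [0.5895 0.1837]
top green [236.  241.1] 678 750.9887217467185 [0.5029 0.1665]
top blue [200.7 248.9] 671 754.1442386620911 [0.486  0.2526]
top yellow [194.1 214.1] 822 731.793628167361 [0.5727 0.2698]
mean [0.5378 0.2181]
side red [233.1 303.8] 602 686.1868596605491 [0.5903 0.1832]
side green [273.7 305.7] 542 695.147724872455 [0.5037 0.1665]
side blue [268.6 336.3] 623 828.6686359799933 [0.487  0.2524]
side yellow [225.5 334.1] 816 816.8205546813551 [0.5738 0.2688]
mean [0.5387 0.2177]
top red [387.7 245.2] 413 420.47485393984243 [ 0.478  -0.1958]
top green [338.2 252.9] 290 287.864737655269 [ 0.4639 -0.0809]
top blue [436.  193.8] 241 252.19145413278602 [ 0.5932 -0.3106]
top yellow [388.1 192.5] 278 287.3611472956836 [ 0.598  -0.1993]
side red [325.3 197.7] 267 295.28683453355916 [ 0.4779 -0.1951]
side green [319.7 228.3] 218 261.49266797536984 [ 0.464  -0.0802]
side blue [294.7 162.7] 92 144.75997452321462 [ 0.5917 -0.3064]
side yellow [281.6 203.1] 159 191.63021388277411 [ 0.5695 -0.1131]
```

View pics/crop1.png

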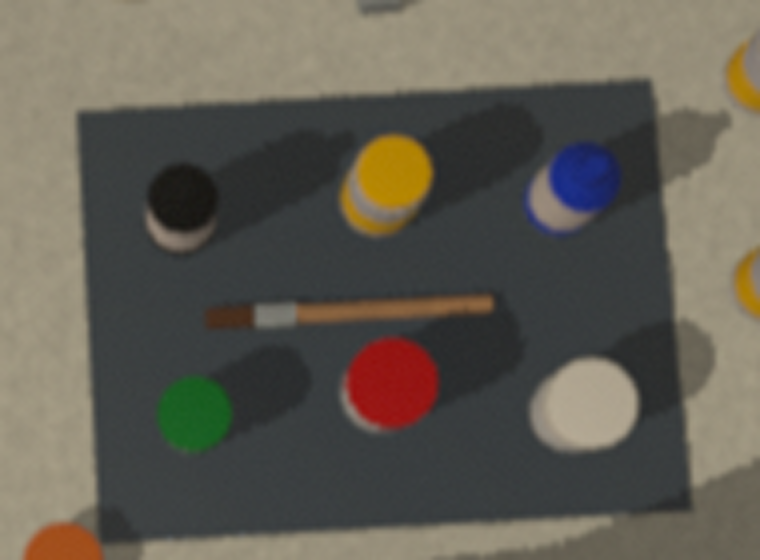

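The crop confirms the choices: yellow tin (on the mat), blue-shouldered bottle, red and green lids. The white jar is at lower right and the black bottle at upper left. Both cameras agree on position to about 2 mm. I'll align the tool with the world axes first.

Call:
{"fn": "move_arm", "kwargs": {
  "commands": "1 -1 0 0 0 0.062 1;1 -1 0 0 0 0.124 1;1 -1 0 0 0 0.185 1;1 -1 0 0 0 0.185 1;1 -1 0 0 0 0.185 1",
  "force": 60
}}

```text
time_s: 1.72
tool_pos: [0.2049, -0.4026, 0.2318]
tool_rot: [0.001, 1.0, 0.002, 0.0]
force: [-0.5, -1.1, -0.4]
opening: 0.0851
grip_force: 0.0
```

Call:
{"fn": "move_arm", "kwargs": {
  "commands": "0.5 -0.5 0.2 0 0 0 1;1 -1 0.4 0 0 0 1;1 -1 0.4 0 0 0 1"
}}

```text
time_s: 1.97
tool_pos: [0.2849, -0.3232, 0.1988]
tool_rot: [0.0, 1.0, -0.001, 0.0]
force: [1.2, -0.6, -1.1]
opening: 0.0857
grip_force: 0.0
```

Call:
{"fn": "move_arm", "kwargs": {
  "commands": "0.5 -0.5 0.2 0 0 0 1;1 -1 0.4 0 0 0 1;1 -1 0.4 0 0 0 1"
}}

```text
time_s: 2.22
tool_pos: [0.3656, -0.2427, 0.1667]
tool_rot: [0.0, 1.0, 0.0, 0.0]
force: [-0.2, -0.7, 0.7]
opening: 0.0856
grip_force: 0.0
```

Call:
{"fn": "move_arm", "kwargs": {
  "commands": "0.5 -0.5 0.2 0 0 0 1;1 -1 0.4 0 0 0 1;1 -1 0.4 0 0 0 1"
}}

```text
time_s: 2.47
tool_pos: [0.4461, -0.1626, 0.1345]
tool_rot: [0.0, 1.0, 0.001, 0.0]
force: [-0.7, -0.2, 0.4]
opening: 0.0853
grip_force: 0.0
```

Call:
{"fn": "move_arm", "kwargs": {
  "commands": "0.12 -0.5 0 0 0 0 1;0.24 -1 0 0 0 0 1;0.24 -1 0 0 0 0 1;0.24 -1 0 0 0 0 1"
}}

```text
time_s: 2.8
tool_pos: [0.4644, -0.0824, 0.135]
tool_rot: [0.0, 1.0, 0.003, 0.0]
force: [-0.2, -1.2, -0.9]
opening: 0.085
grip_force: 0.0
```

Call:
{"fn": "move_arm", "kwargs": {
  "commands": "0 -0.04 0.3 0 0 0 1;0 -0.04 0.7 0 0 0 1;0 -0.04 1 0 0 0 1;0 -0.04 1 0 0 0 1;0 -0.04 1 0 0 0 1;0 -0.04 1 0 0 0 1"
}}

```text
time_s: 3.3
tool_pos: [0.4643, -0.0817, 0.0563]
tool_rot: [0.0, 1.0, -0.001, 0.001]
force: [-0.1, -0.0, 0.4]
opening: 0.0855
grip_force: 0.0
```

Call:
{"fn": "move_arm", "kwargs": {
  "commands": "0 0 0.2 0 0 0 1;0 0 0.4 0 0 0 1;0 0 0.4 0 0 0 1;0 0 0.4 0 0 0 1;0 0 0.4 0 0 0 0.3;0 0 0.4 0 0 0 0;0 0 0.4 0 0 0 -0.2;0 0 0.4 0 0 0 -0.4;0 0 0.4 0 0 0 -0.6;0 0 0.4 0 0 0 -0.6;0 0 0.4 0 0 0 -0.6;0 0 0.4 0 0 0 -0.6",
  "force": 50
}}

```text
time_s: 4.3
tool_pos: [0.464, -0.0804, 0.0244]
tool_rot: [0.0, 1.0, 0.0, 0.001]
force: [-2.0, 0.9, 7.5]
opening: 0.0428
grip_force: 49.7
```

Call:
{"fn": "move_arm", "kwargs": {
  "commands": "0 0 -0.2 0 0 0 -0.6;0 0 -0.5 0 0 0 -0.6;0 0 -0.8 0 0 0 -0.6;0 0 -1 0 0 0 -0.6;0 0 -1 0 0 0 -0.6;0 0 -1 0 0 0 -0.6"
}}

```text
time_s: 4.8
tool_pos: [0.4638, -0.0802, 0.104]
tool_rot: [0.0, 1.0, 0.0, 0.001]
force: [-0.1, 0.1, -2.0]
opening: 0.043
grip_force: 50.8
```

Call:
{"fn": "move_arm", "kwargs": {
  "commands": "0.04 -0.25 0 0 0 0 -0.6;0.08 -0.5 0 0 0 0 -0.6;0.12 -0.75 0 0 0 0 -0.6;0.16 -1 0 0 0 0 -0.6"
}}

```text
time_s: 5.13
tool_pos: [0.4753, 0.0008, 0.1019]
tool_rot: [-0.0, 1.0, -0.0, -0.001]
force: [0.1, 0.2, 0.1]
opening: 0.0426
grip_force: 50.9
```

Call:
{"fn": "move_arm", "kwargs": {
  "commands": "0.04 -0.25 0 0 0 0 -0.6;0.08 -0.5 0 0 0 0 -0.6;0.12 -0.75 0 0 0 0 -0.6;0.16 -1 0 0 0 0 -0.6"
}}

```text
time_s: 5.47
tool_pos: [0.488, 0.0809, 0.1018]
tool_rot: [0.0, 1.0, 0.0, -0.001]
force: [0.6, 0.5, -0.9]
opening: 0.0424
grip_force: 50.9
```

Call:
{"fn": "move_arm", "kwargs": {
  "commands": "0.04 -0.25 0 0 0 0 -0.6;0.08 -0.5 0 0 0 0 -0.6;0.12 -0.75 0 0 0 0 -0.6;0.17 -1 0 0 0 0 -0.6;0.17 -1.0 0 0 0 0 -0.6;0.17 -1 0 0 0 0 -0.6"
}}

```text
time_s: 5.97
tool_pos: [0.5016, 0.1604, 0.1018]
tool_rot: [0.0, 1.0, 0.001, -0.001]
force: [-0.4, -0.8, -1.2]
opening: 0.0425
grip_force: 51.0
```

Call:
{"fn": "move_arm", "kwargs": {
  "commands": "0 -0.09 0.2 0 0 0 -0.6;0 -0.09 0.4 0 0 0 -0.6;0 -0.09 0.6 0 0 0 -0.6;0 -0.09 0.75 0 0 0 -0.6;0 -0.09 0.85 0 0 0 -0.6;0 -0.09 0.88 0 0 0 -0.6;0 -0.09 0.88 0 0 0 -0.6;0 -0.09 0.88 0 0 0 -0.6"
}}

```text
time_s: 6.63
tool_pos: [0.5028, 0.1667, 0.0332]
tool_rot: [0.0, 1.0, -0.0, 0.0]
force: [-0.2, -0.7, -0.4]
opening: 0.0429
grip_force: 51.0
```

Run:
```python
from h import *
a1=env.grab_frame("side");a2=env.grab_frame("top")
cv2.imwrite("pics/p2.png",np.hstack([cv2.resize(a1[220:400,170:370],None,fx=2,fy=2,interpolation=3),cv2.resize(a2[150:330,150:350],None,fx=2,fy=2,interpolation=3)]))
s=env.sense();print(s["tool_pos"],s["grip_force"],s["opening"],s["force"])
```

```text
[0.50307974 0.16697176 0.03360507] 51.01787209510803 0.0426361508171739 [ 0.48174974 -1.05260989 -0.26827845]
```

View pics/p2.png

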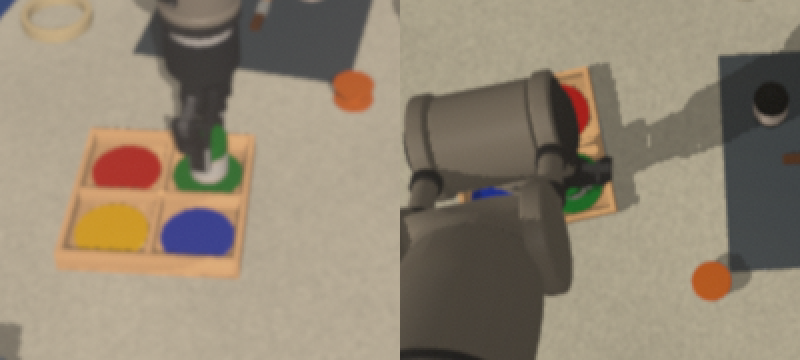

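The side crop shows the green jar upright over the green disc at (210,170). I'll lower it and release.

Call:
{"fn": "move_arm", "kwargs": {
  "commands": "0 0 0.02 0 0 0 -0.6;0 0 0.04 0 0 0 -0.6;0 0 0.04 0 0 0 -0.6;0 0 0.04 0 0 0 -0.6;0 0 0.04 0 0 0 0.1;0 0 0.04 0 0 0 0.2;0 0 0.04 0 0 0 0.4;0 0 0.04 0 0 0 0.5;0 0 0.04 0 0 0 0.5"
}}

```text
time_s: 7.48
tool_pos: [0.5025, 0.1671, 0.0295]
tool_rot: [0.0, 1.0, 0.0, -0.0]
force: [-1.0, 0.1, 0.0]
opening: 0.0639
grip_force: 0.0
```

Call:
{"fn": "move_arm", "kwargs": {
  "commands": "0 0 -0.2 0 0 0 0.5;0 0 -0.5 0 0 0 0.6;0 0 -0.9 0 0 0 1;0 0 -1 0 0 0 1;0 0 -1 0 0 0 1"
}}

```text
time_s: 7.9
tool_pos: [0.5042, 0.1674, 0.1122]
tool_rot: [-0.0, 1.0, 0.0, 0.003]
force: [-0.1, -0.4, 0.3]
opening: 0.0855
grip_force: 0.0
```

Call:
{"fn": "move_arm", "kwargs": {
  "commands": "-0.04 0.5 0 0 0 0 1;-0.08 1 0 0 0 0 1;-0.08 1 0 0 0 0 1"
}}

```text
time_s: 8.15
tool_pos: [0.4949, 0.0821, 0.1082]
tool_rot: [0.001, 1.0, -0.002, -0.002]
force: [0.2, 0.4, 0.3]
opening: 0.0852
grip_force: 0.0
```

Call:
{"fn": "move_arm", "kwargs": {
  "commands": "-0.04 0.5 0 0 0 0 1;-0.08 1 0 0 0 0 1;-0.08 1 0 0 0 0 1"
}}

```text
time_s: 8.4
tool_pos: [0.4889, 0.002, 0.1084]
tool_rot: [0.001, 1.0, -0.002, -0.001]
force: [1.7, 0.2, -0.1]
opening: 0.0853
grip_force: 0.0
```

Call:
{"fn": "move_arm", "kwargs": {
  "commands": "-0.04 0.5 0 0 0 0 1;-0.08 1 0 0 0 0 1;-0.08 1 0 0 0 0 1"
}}

```text
time_s: 8.65
tool_pos: [0.4829, -0.078, 0.1086]
tool_rot: [0.001, 1.0, -0.002, -0.0]
force: [0.6, -0.5, 0.7]
opening: 0.0854
grip_force: 0.0
```

Call:
{"fn": "move_arm", "kwargs": {
  "commands": "-0.04 0.5 0 0 0 0 1;-0.08 1 0 0 0 0 1;-0.08 1 0 0 0 0 1"
}}

```text
time_s: 8.9
tool_pos: [0.4769, -0.1579, 0.1088]
tool_rot: [0.001, 1.0, -0.002, 0.0]
force: [-0.2, -1.0, 0.4]
opening: 0.0853
grip_force: 0.0
```

Call:
{"fn": "move_arm", "kwargs": {
  "commands": "0 0.3 0 0 0 0 1;0 0.53 0 0 0 0 1;0 0.53 0 0 0 0 1;0 0.53 0 0 0 0 1"
}}

```text
time_s: 9.23
tool_pos: [0.4767, -0.1948, 0.1086]
tool_rot: [-0.001, 1.0, -0.001, -0.001]
force: [-0.3, 0.7, 0.1]
opening: 0.0854
grip_force: 0.0
```

Run:
```python
from h import *
a2=env.grab_frame("side")
s=env.sense();print(s["tool_pos"])
cv2.imwrite("pics/p3.png",cv2.resize(a2[150:350,190:400],None,fx=3,fy=3,interpolation=3))
```

```text
[ 0.47662765 -0.19417587  0.10879358]
```

View pics/p3.png

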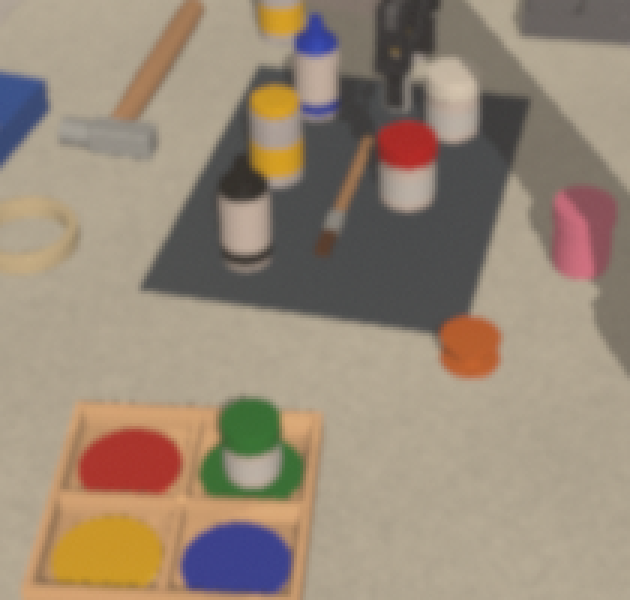

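Call:
{"fn": "move_arm", "kwargs": {
  "commands": "0.01 0 0.3 0 0 0 1;0.01 0 0.6 0 0 0 1;0.01 0 0.8 0 0 0 1;0.01 0 0.95 0 0 0 1;0.01 0 0.95 0 0 0 1;0.01 0 0.95 0 0 0 1"
}}

```text
time_s: 9.78
tool_pos: [0.4775, -0.1938, 0.0332]
tool_rot: [-0.001, 1.0, 0.001, -0.001]
force: [0.6, -0.1, 0.6]
opening: 0.0854
grip_force: 0.0
```

Call:
{"fn": "move_arm", "kwargs": {
  "commands": "0 0 0 0 0 0 0.6;0 0 0 0 0 0 0.4;0 0 0 0 0 0 0.2;0 0 0 0 0 0 0;0 0 0 0 0 0 -0.3;0 0 0 0 0 0 -0.4;0 0 0 0 0 0 -0.4;0 0 0 0 0 0 -0.4"
}}

```text
time_s: 10.45
tool_pos: [0.4784, -0.1954, 0.0349]
tool_rot: [0.0, 1.0, -0.0, 0.001]
force: [-0.2, 1.8, 4.8]
opening: 0.0505
grip_force: 51.2
```

The green jar stands upright, centred on its disc at crop (252,445). The rest of the scene is undisturbed, and the red jar is now in the grip.

Call:
{"fn": "move_arm", "kwargs": {
  "commands": "0 0 -0.2 0 0 0 -0.4;0 0 -0.5 0 0 0 -0.4;0 0 -0.8 0 0 0 -0.4;0 0 -1 0 0 0 -0.4;0 0 -1 0 0 0 -0.4;0 0 -1 0 0 0 -0.4"
}}

```text
time_s: 10.95
tool_pos: [0.4781, -0.1955, 0.1145]
tool_rot: [0.001, 1.0, 0.0, 0.001]
force: [-1.2, -0.0, -0.9]
opening: 0.0509
grip_force: 52.2
```

Call:
{"fn": "move_arm", "kwargs": {
  "commands": "0 -0.25 0 0 0 0 -0.4;0 -0.5 0 0 0 0 -0.4;0 -0.75 0 0 0 0 -0.4;0 -1 0 0 0 0 -0.4"
}}

```text
time_s: 11.28
tool_pos: [0.4767, -0.1143, 0.1122]
tool_rot: [-0.001, 1.0, -0.0, -0.001]
force: [0.3, 0.6, -0.9]
opening: 0.0505
grip_force: 52.3
```

Call:
{"fn": "move_arm", "kwargs": {
  "commands": "0 -0.25 0 0 0 0 -0.4;0 -0.5 0 0 0 0 -0.4;0 -0.75 0 0 0 0 -0.4;0 -1 0 0 0 0 -0.4"
}}

```text
time_s: 11.62
tool_pos: [0.4767, -0.0342, 0.1122]
tool_rot: [-0.0, 1.0, -0.0, -0.001]
force: [0.1, 0.1, -1.6]
opening: 0.0503
grip_force: 52.3
```

Call:
{"fn": "move_arm", "kwargs": {
  "commands": "0.12 -0.25 0 0 0 0 -0.4;0.23 -0.5 0 0 0 0 -0.4;0.34 -0.75 0 0 0 0 -0.4;0.45 -1 0 0 0 0 -0.4"
}}

```text
time_s: 11.95
tool_pos: [0.5131, 0.0457, 0.1121]
tool_rot: [-0.0, 1.0, 0.0, -0.001]
force: [0.1, -0.5, -0.7]
opening: 0.0506
grip_force: 52.3
```

Call:
{"fn": "move_arm", "kwargs": {
  "commands": "0.12 -0.25 0 0 0 0 -0.4;0.23 -0.5 0 0 0 0 -0.4;0.34 -0.75 0 0 0 0 -0.4;0.45 -1 0 0 0 0 -0.4"
}}

```text
time_s: 12.28
tool_pos: [0.5491, 0.1256, 0.1119]
tool_rot: [0.0, 1.0, 0.0, -0.002]
force: [0.6, 0.2, -1.3]
opening: 0.0507
grip_force: 52.3
```

Call:
{"fn": "move_arm", "kwargs": {
  "commands": "0.12 -0.2 0 0 0 0 -0.4;0.25 -0.4 0 0 0 0 -0.4;0.4 -0.6 0 0 0 0 -0.4;0.5 -0.73 0 0 0 0 -0.4;0.5 -0.73 0 0 0 0 -0.4;0.5 -0.73 0 0 0 0 -0.4"
}}

```text
time_s: 12.78
tool_pos: [0.5888, 0.1831, 0.1118]
tool_rot: [0.0, 1.0, 0.001, -0.002]
force: [0.5, -1.1, -0.8]
opening: 0.0505
grip_force: 52.3
```

Call:
{"fn": "move_arm", "kwargs": {
  "commands": "0 0 0.2 0 0 0 -0.4;0 0 0.4 0 0 0 -0.4;0 0 0.6 0 0 0 -0.4;0 0 0.75 0 0 0 -0.4;0 0 0.85 0 0 0 -0.4;0 0 0.88 0 0 0 -0.4;0 0 0.88 0 0 0 -0.4;0 0 0.88 0 0 0 -0.4"
}}

```text
time_s: 13.45
tool_pos: [0.5901, 0.183, 0.0438]
tool_rot: [-0.0, 1.0, 0.0, 0.0]
force: [-0.0, 0.4, 0.1]
opening: 0.0504
grip_force: 52.3
```

Call:
{"fn": "move_arm", "kwargs": {
  "commands": "0 0 0.02 0 0 0 -0.4;0 0 0.04 0 0 0 -0.4;0 0 0.04 0 0 0 -0.4;0 0 0.04 0 0 0 -0.4;0 0 0.04 0 0 0 0.2;0 0 0.04 0 0 0 0.3;0 0 0.04 0 0 0 0.5;0 0 0.04 0 0 0 0.6;0 0 0.04 0 0 0 0.6"
}}

```text
time_s: 14.2
tool_pos: [0.5895, 0.183, 0.0398]
tool_rot: [0.0, 1.0, 0.0, -0.0]
force: [0.3, -0.2, 0.2]
opening: 0.0684
grip_force: 0.0
```

Call:
{"fn": "move_arm", "kwargs": {
  "commands": "0 0 -0.2 0 0 0 0.6;0 0 -0.5 0 0 0 0.6;0 0 -0.9 0 0 0 1;0 0 -1 0 0 0 1;0 0 -1 0 0 0 1"
}}

```text
time_s: 14.62
tool_pos: [0.5914, 0.1834, 0.1231]
tool_rot: [-0.0, 1.0, 0.0, 0.003]
force: [-1.0, 0.4, 0.3]
opening: 0.0854
grip_force: 0.0
```

Call:
{"fn": "move_arm", "kwargs": {
  "commands": "0 0.3 -0.3 0 0 0 1;0.05 0.7 -0.4 0 0 0 1;0.1 1 -0.4 0 0 0 1;0.1 1 -0.4 0 0 0 1"
}}

```text
time_s: 14.95
tool_pos: [0.5981, 0.0989, 0.1512]
tool_rot: [0.001, 1.0, -0.002, -0.0]
force: [-1.2, -0.1, -1.5]
opening: 0.0854
grip_force: 0.0
```

Call:
{"fn": "move_arm", "kwargs": {
  "commands": "0 0.5 0 0 0 0 1;0 1 0 0 0 0 1;0 1 0 0 0 0 1"
}}

```text
time_s: 15.2
tool_pos: [0.5971, 0.0173, 0.1502]
tool_rot: [0.001, 1.0, -0.002, -0.001]
force: [-0.1, -0.1, -0.0]
opening: 0.0856
grip_force: 0.0
```

Call:
{"fn": "move_arm", "kwargs": {
  "commands": "0 0.5 0 0 0 0 1;0 1 0 0 0 0 1;0 1 0 0 0 0 1"
}}

```text
time_s: 15.45
tool_pos: [0.5972, -0.0627, 0.1504]
tool_rot: [0.001, 1.0, -0.002, -0.001]
force: [-0.8, -0.2, 0.3]
opening: 0.0857
grip_force: 0.0
```

Call:
{"fn": "move_arm", "kwargs": {
  "commands": "0 0.5 0 0 0 0 1;0 1 0 0 0 0 1;0 1 0 0 0 0 1"
}}

```text
time_s: 15.7
tool_pos: [0.5972, -0.1428, 0.1504]
tool_rot: [0.001, 1.0, -0.002, -0.001]
force: [0.5, -0.3, 0.4]
opening: 0.0851
grip_force: 0.0
```

Call:
{"fn": "move_arm", "kwargs": {
  "commands": "0 0.4 0 0 0 0 1;0 0.77 0 0 0 0 1;0 0.77 0 0 0 0 1;0 0.77 0 0 0 0 1"
}}

```text
time_s: 16.03
tool_pos: [0.5972, -0.1992, 0.1504]
tool_rot: [-0.001, 1.0, -0.001, -0.001]
force: [0.3, 1.1, -0.3]
opening: 0.0854
grip_force: 0.0
```

Run:
```python
from h import *
a2=env.grab_frame("side"); s=env.sense();print(s["tool_pos"])
xy=(.598,-.199); o=a2.copy()
for P in [[(.0215,.083)],[(.023,.003)]]: cv2.polylines(o,[hullc("side",xy,P)[2].round().astype(int)],True,(0,0,255))
cv2.imwrite("pics/p4.png",np.vstack([cv2.resize(o[150:250,220:380],None,fx=5,fy=5,interpolation=3)]))
```

```text
[ 0.59728936 -0.19801788  0.15064639]
```

View pics/p4.png

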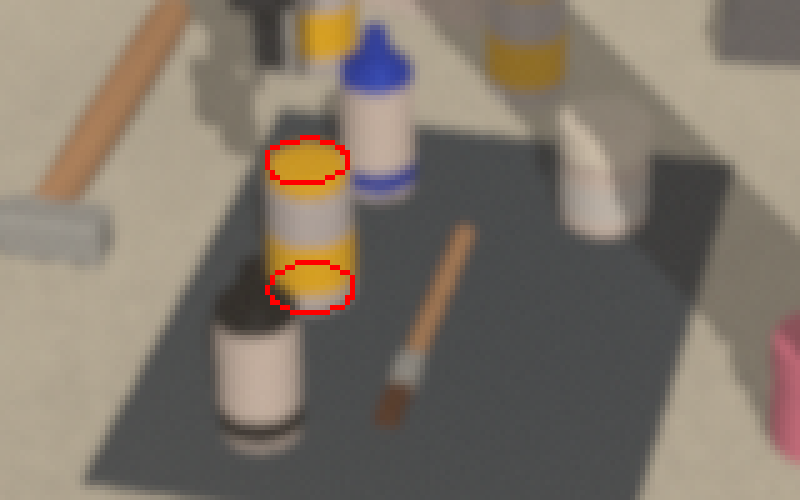

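The predicted rims of the tin at (0.598, -0.199) fit the picture, with the cap at crop (308,160) and the base at (310,288). I'll descend and grip.

Call:
{"fn": "move_arm", "kwargs": {
  "commands": "0 0 0.3 0 0 0 1;0 0 0.6 0 0 0 1;0 0 0.9 0 0 0 1;0 0 1 0 0 0 1;0 0 1 0 0 0 1;0 0 1 0 0 0 1"
}}

```text
time_s: 16.58
tool_pos: [0.5981, -0.1976, 0.0724]
tool_rot: [-0.0, 1.0, 0.001, -0.0]
force: [0.3, -0.2, 0.7]
opening: 0.0857
grip_force: 0.0
```

Call:
{"fn": "move_arm", "kwargs": {
  "commands": "0 0 0.2 0 0 0 1;0 0 0.4 0 0 0 1;0 0 0.48 0 0 0 1;0 0 0.48 0 0 0 0.6;0 0 0.48 0 0 0 0.4;0 0 0.48 0 0 0 0.2;0 0 0.48 0 0 0 0;0 0 0.48 0 0 0 -0.2;0 0 0.48 0 0 0 -0.4;0 0 0.48 0 0 0 -0.5;0 0 0.48 0 0 0 -0.5;0 0 0.48 0 0 0 -0.5"
}}

```text
time_s: 17.58
tool_pos: [0.5988, -0.1988, 0.0354]
tool_rot: [0.001, 1.0, 0.0, 0.001]
force: [0.0, 1.2, 5.9]
opening: 0.0451
grip_force: 51.3
```

Call:
{"fn": "move_arm", "kwargs": {
  "commands": "0 0 -0.2 0 0 0 -0.5;0 0 -0.5 0 0 0 -0.5;0 0 -0.8 0 0 0 -0.5;0 0 -1 0 0 0 -0.5"
}}

```text
time_s: 17.92
tool_pos: [0.5983, -0.1988, 0.1159]
tool_rot: [0.0, 1.0, 0.0, 0.001]
force: [1.0, -0.1, -2.0]
opening: 0.0447
grip_force: 51.5
```

Call:
{"fn": "move_arm", "kwargs": {
  "commands": "0 0 -0.3 0 0 0 -0.5;0 0 -0.5 0 0 0 -0.5;0 0 -0.5 0 0 0 -0.5;0 0 -0.5 0 0 0 -0.5"
}}

```text
time_s: 18.25
tool_pos: [0.598, -0.1986, 0.1541]
tool_rot: [0.0, 1.0, 0.0, 0.001]
force: [-0.3, 0.3, -3.6]
opening: 0.045
grip_force: 51.5
```

Call:
{"fn": "move_arm", "kwargs": {
  "commands": "-0.01 -0.25 0 0 0 0 -0.5;-0.03 -0.5 0 0 0 0 -0.5;-0.04 -0.75 0 0 0 0 -0.5;-0.06 -1 0 0 0 0 -0.5"
}}

```text
time_s: 18.58
tool_pos: [0.5918, -0.1175, 0.1513]
tool_rot: [-0.001, 1.0, -0.0, -0.002]
force: [-1.2, 0.1, -1.6]
opening: 0.0449
grip_force: 51.6
```

Call:
{"fn": "move_arm", "kwargs": {
  "commands": "-0.01 -0.25 0 0 0 0 -0.5;-0.03 -0.5 0 0 0 0 -0.5;-0.04 -0.75 0 0 0 0 -0.5;-0.06 -1 0 0 0 0 -0.5"
}}

```text
time_s: 18.92
tool_pos: [0.587, -0.0374, 0.1515]
tool_rot: [-0.0, 1.0, 0.0, -0.002]
force: [1.1, -0.5, -2.5]
opening: 0.045
grip_force: 51.6
```

Call:
{"fn": "move_arm", "kwargs": {
  "commands": "-0.01 -0.25 0 0 0 0 -0.5;-0.03 -0.5 0 0 0 0 -0.5;-0.04 -0.75 0 0 0 0 -0.5;-0.06 -1 0 0 0 0 -0.5"
}}

```text
time_s: 19.25
tool_pos: [0.5822, 0.0425, 0.1515]
tool_rot: [-0.0, 1.0, 0.0, -0.002]
force: [-0.1, -0.8, -2.5]
opening: 0.0447
grip_force: 51.6
```

Call:
{"fn": "move_arm", "kwargs": {
  "commands": "-0.01 -0.25 0 0 0 0 -0.5;-0.03 -0.5 0 0 0 0 -0.5;-0.04 -0.75 0 0 0 0 -0.5;-0.06 -1 0 0 0 0 -0.5"
}}

```text
time_s: 19.58
tool_pos: [0.5774, 0.1223, 0.1515]
tool_rot: [0.0, 1.0, 0.0, -0.002]
force: [-0.1, -0.3, -1.7]
opening: 0.0452
grip_force: 51.6
```

Call:
{"fn": "move_arm", "kwargs": {
  "commands": "-0.01 -0.25 0 0 0 0 -0.5;-0.03 -0.5 0 0 0 0 -0.5;-0.04 -0.75 0 0 0 0 -0.5;-0.06 -1 0 0 0 0 -0.5"
}}

```text
time_s: 19.92
tool_pos: [0.5726, 0.2022, 0.1514]
tool_rot: [0.0, 1.0, 0.0, -0.002]
force: [0.9, 0.8, -2.2]
opening: 0.0447
grip_force: 51.6
```

Call:
{"fn": "move_arm", "kwargs": {
  "commands": "0 -0.25 0 0 0 0 -0.5;0 -0.5 0 0 0 0 -0.5;0 -0.7 0 0 0 0 -0.5;0 -0.85 0 0 0 0 -0.5;0 -0.85 0 0 0 0 -0.5;0 -0.85 0 0 0 0 -0.5;0 -0.85 0 0 0 0 -0.5"
}}

```text
time_s: 20.5
tool_pos: [0.5737, 0.2686, 0.1532]
tool_rot: [0.0, 1.0, -0.0, -0.0]
force: [-0.6, -1.3, -1.9]
opening: 0.0452
grip_force: 51.7
```

Call:
{"fn": "move_arm", "kwargs": {
  "commands": "0 0.01 0.2 0 0 0 -0.5;0 0 0.4 0 0 0 -0.5;0 0 0.6 0 0 0 -0.5;0 0 0.8 0 0 0 -0.5;0 0 1 0 0 0 -0.5;0 0 1 0 0 0 -0.5;0 0 1 0 0 0 -0.5"
}}

```text
time_s: 21.08
tool_pos: [0.5735, 0.2683, 0.0732]
tool_rot: [0.0, 1.0, -0.001, -0.001]
force: [-0.6, 0.7, -1.1]
opening: 0.0449
grip_force: 51.6
```

Call:
{"fn": "move_arm", "kwargs": {
  "commands": "0 0 0.15 0 0 0 -0.5;0 0 0.3 0 0 0 -0.5;0 0 0.36 0 0 0 -0.5;0 0 0.36 0 0 0 -0.5;0 0 0.36 0 0 0 -0.5;0 0 0.36 0 0 0 -0.5"
}}

```text
time_s: 21.58
tool_pos: [0.574, 0.2696, 0.0452]
tool_rot: [-0.0, 1.0, 0.0, 0.0]
force: [0.4, -0.2, -1.7]
opening: 0.045
grip_force: 51.6
```

Call:
{"fn": "move_arm", "kwargs": {
  "commands": "0 0 0.02 0 0 0 -0.5;0 0 0.045 0 0 0 -0.5;0 0 0.045 0 0 0 -0.5;0 0 0.045 0 0 0 -0.5;0 0 0.045 0 0 0 0.1;0 0 0.045 0 0 0 0.2;0 0 0.045 0 0 0 0.4;0 0 0.045 0 0 0 0.5;0 0 0.045 0 0 0 0.5"
}}

```text
time_s: 22.33
tool_pos: [0.5738, 0.2695, 0.0414]
tool_rot: [0.0, 1.0, 0.0, 0.0]
force: [0.4, -0.8, 0.4]
opening: 0.0643
grip_force: 0.0
```

Call:
{"fn": "move_arm", "kwargs": {
  "commands": "0 0 -0.2 0 0 0 0.5;0 0 -0.5 0 0 0 0.5;0 0 -0.9 0 0 0 0.5;0 0 -1 0 0 0 0.5;0 0 -1 0 0 0 1"
}}

```text
time_s: 22.75
tool_pos: [0.5754, 0.2701, 0.1246]
tool_rot: [-0.001, 1.0, 0.0, 0.003]
force: [0.2, 0.3, -0.6]
opening: 0.0743
grip_force: 0.0
```

Call:
{"fn": "move_arm", "kwargs": {
  "commands": "0 0.3 -0.3 0 0 0 1;0.06 0.7 -0.4 0 0 0 1;0.12 1 -0.4 0 0 0 1;0.12 1 -0.4 0 0 0 1"
}}

```text
time_s: 23.08
tool_pos: [0.5839, 0.1853, 0.1525]
tool_rot: [0.001, 1.0, -0.002, -0.0]
force: [0.5, 0.4, -0.5]
opening: 0.0858
grip_force: 0.0
```

Call:
{"fn": "move_arm", "kwargs": {
  "commands": "0.06 0.5 0 0 0 0 1;0.12 1 0 0 0 0 1;0.12 1 0 0 0 0 1"
}}

```text
time_s: 23.33
tool_pos: [0.5931, 0.1036, 0.1516]
tool_rot: [0.001, 1.0, -0.002, -0.001]
force: [0.9, 0.9, -0.4]
opening: 0.0852
grip_force: 0.0
```

Call:
{"fn": "move_arm", "kwargs": {
  "commands": "0 0.5 0 0 0 0 1;0 1 0 0 0 0 1;0 1 0 0 0 0 1"
}}

```text
time_s: 23.58
tool_pos: [0.5925, 0.0238, 0.1517]
tool_rot: [0.001, 1.0, -0.002, -0.001]
force: [0.6, -0.2, -0.0]
opening: 0.0855
grip_force: 0.0
```

Call:
{"fn": "move_arm", "kwargs": {
  "commands": "0 0.5 0 0 0 0 1;0 1 0 0 0 0 1;0 1 0 0 0 0 1"
}}

```text
time_s: 23.83
tool_pos: [0.5926, -0.0562, 0.1518]
tool_rot: [0.001, 1.0, -0.002, -0.001]
force: [0.5, -0.3, 0.4]
opening: 0.0856
grip_force: 0.0
```

Call:
{"fn": "move_arm", "kwargs": {
  "commands": "0 0.5 0 0 0 0 1;0 1 0 0 0 0 1;0 1 0 0 0 0 1"
}}

```text
time_s: 24.08
tool_pos: [0.5926, -0.1363, 0.1519]
tool_rot: [0.001, 1.0, -0.003, -0.001]
force: [-0.3, 0.2, -0.9]
opening: 0.0853
grip_force: 0.0
```

Call:
{"fn": "move_arm", "kwargs": {
  "commands": "0 0.5 0 0 0 0 1;0 1 0 0 0 0 1;0 1 0 0 0 0 1"
}}

```text
time_s: 24.33
tool_pos: [0.5925, -0.2164, 0.1518]
tool_rot: [0.001, 1.0, -0.003, -0.0]
force: [-0.8, -0.0, 0.1]
opening: 0.0854
grip_force: 0.0
```

Call:
{"fn": "move_arm", "kwargs": {
  "commands": "0 0.5 0 0 0 0 1;0 1 0 0 0 0 1;0 1 0 0 0 0 1;0 1 0 0 0 0 1;0 1 0 0 0 0 1"
}}

```text
time_s: 24.75
tool_pos: [0.5928, -0.2895, 0.152]
tool_rot: [-0.001, 1.0, -0.0, -0.001]
force: [-0.2, 0.3, -1.0]
opening: 0.0856
grip_force: 0.0
```

Run:
```python
from h import *
a2=env.grab_frame("side"); s=env.sense();print(s["tool_pos"])
o=a2.copy(); xy=(.5925,-.309)
for P in [[(.021,.073)],[(.021,.003)]]: cv2.polylines(o,[hullc("side",xy,P)[2].round().astype(int)],True,(0,0,255))
for xy,r,z in [((.5898,.1831),.026,.071),((.5034,.1665),.022,.059),((.5732,.2695),.0215,.089)]:
    cv2.polylines(o,[hullc("side",xy,[(r,z)])[2].round().astype(int)],True,(255,0,255))
cv2.imwrite("pics/p5.png",np.hstack([cv2.resize(o[140:240,235:335],None,fx=4,fy=4,interpolation=3),cv2.resize(o[260:360,190:290],None,fx=4,fy=4,interpolation=3)]))
```

```text
[ 0.5929498  -0.28895025  0.15237368]
```

View pics/p5.png

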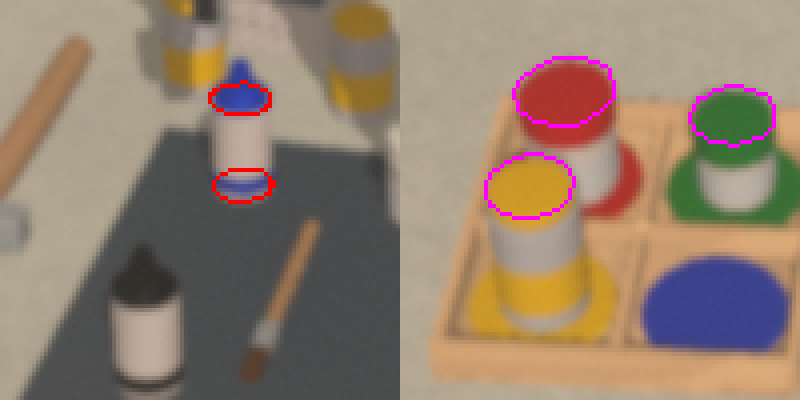

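The side picture shows red, green and yellow standing on their discs, with the predicted rims fitting. The blue bottle's shoulder and base fit the ellipses at crop (240,98) and (243,185).

Call:
{"fn": "move_arm", "kwargs": {
  "commands": "0 0.25 0 0 0 0 1;0 0.25 0 0 0 0 1;0 0.25 0 0 0 0 1;0 0.25 0 0 0 0 1;0 0.25 0.3 0 0 0 1;0 0.25 0.6 0 0 0 1;0 0.25 0.9 0 0 0 1;0 0.25 1 0 0 0 1;0 0.25 1 0 0 0 1;0 0.25 1 0 0 0 1"
}}

```text
time_s: 25.63
tool_pos: [0.5935, -0.31, 0.0739]
tool_rot: [0.0, 1.0, 0.0, 0.0]
force: [-0.2, -1.2, 0.4]
opening: 0.0855
grip_force: 0.0
```

Call:
{"fn": "move_arm", "kwargs": {
  "commands": "0 0 0.2 0 0 0 1;0 0 0.42 0 0 0 1;0 0 0.42 0 0 0 1;0 0 0.42 0 0 0 0.6;0 0 0.42 0 0 0 0.4;0 0 0.42 0 0 0 0.2;0 0 0.42 0 0 0 0;0 0 0.42 0 0 0 -0.2;0 0 0.42 0 0 0 -0.4;0 0 0.42 0 0 0 -0.6;0 0 0.42 0 0 0 -0.6;0 0 0.42 0 0 0 -0.6"
}}

```text
time_s: 26.63
tool_pos: [0.5938, -0.3108, 0.0414]
tool_rot: [0.001, 1.0, 0.0, 0.001]
force: [-1.1, 2.1, 6.4]
opening: 0.0411
grip_force: 50.1
```

Call:
{"fn": "move_arm", "kwargs": {
  "commands": "0 0 -0.2 0 0 0 -0.6;0 0 -0.5 0 0 0 -0.6;0 0 -0.8 0 0 0 -0.6;0 0 -1 0 0 0 -0.6"
}}

```text
time_s: 26.97
tool_pos: [0.5936, -0.3109, 0.1222]
tool_rot: [0.001, 1.0, 0.0, 0.001]
force: [-1.1, -0.7, -0.7]
opening: 0.041
grip_force: 50.7
```

Call:
{"fn": "move_arm", "kwargs": {
  "commands": "0 0 -0.3 0 0 0 -0.6;0 0 -0.5 0 0 0 -0.6;0 0 -0.5 0 0 0 -0.6;0 0 -0.5 0 0 0 -0.6"
}}

```text
time_s: 27.3
tool_pos: [0.5932, -0.3107, 0.1603]
tool_rot: [0.001, 1.0, 0.0, 0.001]
force: [-0.3, 0.4, -1.9]
opening: 0.0407
grip_force: 50.6
```

Call:
{"fn": "move_arm", "kwargs": {
  "commands": "-0.05 -0.25 0 0 0 0 -0.6;-0.1 -0.5 0 0 0 0 -0.6;-0.14 -0.75 0 0 0 0 -0.6;-0.19 -1 0 0 0 0 -0.6"
}}

```text
time_s: 27.63
tool_pos: [0.5766, -0.2293, 0.1574]
tool_rot: [-0.001, 1.0, -0.0, -0.002]
force: [0.9, 0.5, -1.8]
opening: 0.0406
grip_force: 50.7
```

Call:
{"fn": "move_arm", "kwargs": {
  "commands": "-0.05 -0.25 0 0 0 0 -0.6;-0.1 -0.5 0 0 0 0 -0.6;-0.14 -0.75 0 0 0 0 -0.6;-0.19 -1 0 0 0 0 -0.6"
}}

```text
time_s: 27.97
tool_pos: [0.5614, -0.1492, 0.1576]
tool_rot: [-0.001, 1.0, 0.0, -0.002]
force: [-0.6, -0.1, -2.5]
opening: 0.0408
grip_force: 50.7
```

Call:
{"fn": "move_arm", "kwargs": {
  "commands": "-0.05 -0.25 0 0 0 0 -0.6;-0.1 -0.5 0 0 0 0 -0.6;-0.14 -0.75 0 0 0 0 -0.6;-0.19 -1 0 0 0 0 -0.6"
}}

```text
time_s: 28.3
tool_pos: [0.5461, -0.0693, 0.1578]
tool_rot: [-0.0, 1.0, 0.0, -0.002]
force: [0.1, 0.2, -1.4]
opening: 0.0409
grip_force: 50.7
```

Call:
{"fn": "move_arm", "kwargs": {
  "commands": "-0.05 -0.25 0 0 0 0 -0.6;-0.1 -0.5 0 0 0 0 -0.6;-0.14 -0.75 0 0 0 0 -0.6;-0.19 -1 0 0 0 0 -0.6"
}}

```text
time_s: 28.63
tool_pos: [0.5309, 0.0105, 0.1578]
tool_rot: [-0.0, 1.0, 0.0, -0.002]
force: [0.3, 0.5, -1.2]
opening: 0.041
grip_force: 50.7
```

Call:
{"fn": "move_arm", "kwargs": {
  "commands": "-0.05 -0.25 0 0 0 0 -0.6;-0.1 -0.5 0 0 0 0 -0.6;-0.14 -0.75 0 0 0 0 -0.6;-0.19 -1 0 0 0 0 -0.6"
}}

```text
time_s: 28.97
tool_pos: [0.5157, 0.0904, 0.1579]
tool_rot: [0.0, 1.0, 0.0, -0.002]
force: [0.0, -0.0, -0.9]
opening: 0.041
grip_force: 50.7
```

Call:
{"fn": "move_arm", "kwargs": {
  "commands": "-0.05 -0.25 0 0 0 0 -0.6;-0.1 -0.5 0 0 0 0 -0.6;-0.14 -0.75 0 0 0 0 -0.6;-0.19 -1 0 0 0 0 -0.6"
}}

```text
time_s: 29.3
tool_pos: [0.5005, 0.1702, 0.1578]
tool_rot: [0.0, 1.0, 0.0, -0.002]
force: [-0.5, 0.1, -1.8]
opening: 0.0406
grip_force: 50.7
```

Call:
{"fn": "move_arm", "kwargs": {
  "commands": "-0.05 -0.25 0 0 0 0 -0.6;-0.1 -0.5 0 0 0 0 -0.6;-0.14 -0.75 0 0 0 0 -0.6;-0.19 -1 0 0 0 0 -0.6;-0.19 -1 0 0 0 0 -0.6;-0.19 -1 0 0 0 0 -0.6;-0.19 -1 0 0 0 0 -0.6"
}}

```text
time_s: 29.88
tool_pos: [0.4859, 0.2489, 0.1584]
tool_rot: [0.001, 1.0, 0.0, -0.001]
force: [-0.4, 0.7, -0.9]
opening: 0.0412
grip_force: 50.8
```

Call:
{"fn": "move_arm", "kwargs": {
  "commands": "0.01 -0.05 0.2 0 0 0 -0.6;0.01 -0.05 0.4 0 0 0 -0.6;0.01 -0.05 0.6 0 0 0 -0.6;0.01 -0.05 0.8 0 0 0 -0.6;0.01 -0.05 1 0 0 0 -0.6;0.01 -0.05 1 0 0 0 -0.6;0.01 -0.05 1 0 0 0 -0.6"
}}

```text
time_s: 30.47
tool_pos: [0.487, 0.2524, 0.0789]
tool_rot: [0.001, 1.0, -0.001, -0.001]
force: [0.4, -0.1, -1.0]
opening: 0.0408
grip_force: 50.8
```

Call:
{"fn": "move_arm", "kwargs": {
  "commands": "0 0 0.15 0 0 0 -0.6;0 0 0.3 0 0 0 -0.6;0 0 0.35 0 0 0 -0.6;0 0 0.35 0 0 0 -0.6;0 0 0.35 0 0 0 -0.6;0 0 0.35 0 0 0 -0.6"
}}

```text
time_s: 30.97
tool_pos: [0.488, 0.2536, 0.0527]
tool_rot: [-0.0, 1.0, 0.0, 0.001]
force: [-0.4, 0.0, -1.2]
opening: 0.0411
grip_force: 50.8
```

Lower by 5 mm more, release, rise and back away.

Call:
{"fn": "move_arm", "kwargs": {
  "commands": "0 0 0.03 0 0 0 -0.6;0 0 0.065 0 0 0 -0.6;0 0 0.065 0 0 0 -0.6;0 0 0.065 0 0 0 -0.6;0 0 0.065 0 0 0 0.1;0 0 0.065 0 0 0 0.2;0 0 0.065 0 0 0 0.4;0 0 0.065 0 0 0 0.5;0 0 0.065 0 0 0 0.5"
}}

```text
time_s: 31.72
tool_pos: [0.4873, 0.2534, 0.0463]
tool_rot: [0.0, 1.0, 0.0, -0.0]
force: [-0.5, 0.3, 0.7]
opening: 0.0642
grip_force: 0.0
```

Call:
{"fn": "move_arm", "kwargs": {
  "commands": "0 0 -0.2 0 0 0 0.5;0 0 -0.5 0 0 0 0.5;0 0 -0.9 0 0 0 0.5;0 0 -1 0 0 0 0.5;0 0 -1 0 0 0 0.5"
}}

```text
time_s: 32.13
tool_pos: [0.4889, 0.2541, 0.1291]
tool_rot: [-0.001, 1.0, 0.0, 0.003]
force: [-0.7, 0.6, 0.7]
opening: 0.064
grip_force: 0.0
```

Call:
{"fn": "move_arm", "kwargs": {
  "commands": "0 0 -0.4 0 0 0 0.5;0 0 -0.8 0 0 0 0.5;0 0.5 -1 0 0 0 0.5;0 1 -1 0 0 0 0.5"
}}

```text
time_s: 32.47
tool_pos: [0.4885, 0.1745, 0.2087]
tool_rot: [-0.001, 1.0, 0.002, 0.003]
force: [1.2, -0.5, -0.8]
opening: 0.0638
grip_force: 0.0
```

Call:
{"fn": "move_arm", "kwargs": {
  "commands": "-0.4 0.5 0 0 0 0 0.5;-0.8 1 0 0 0 0 0.5;-0.8 1 0 0 0 0 0.5"
}}

```text
time_s: 32.72
tool_pos: [0.4197, 0.0909, 0.2047]
tool_rot: [0.001, 1.0, -0.001, -0.002]
force: [-0.3, 0.1, 0.2]
opening: 0.0642
grip_force: 0.0
```

Call:
{"fn": "move_arm", "kwargs": {
  "commands": "0 0.5 0 0 0 0 0.5;0 1 0 0 0 0 0.5;0 1 0 0 0 0 0.5;0 1 0 0 0 0 0.5;0 1 0 0 0 0 0.5;0 1 0 0 0 0 0.5"
}}

```text
time_s: 33.22
tool_pos: [0.4231, 0.0144, 0.2058]
tool_rot: [-0.0, 1.0, 0.001, -0.001]
force: [0.2, 0.3, -0.3]
opening: 0.0643
grip_force: 0.0
```

Run:
```python
from h import *
o=[]
T={n:env.grab_frame(n) for n in C}
for n in C:
    i=T[n].copy()
    for xy,cs in [((.5898,.1831),[(.026,.071),(.026,.053)]),((.5034,.1665),[(.022,.059),(.022,.041)]),((.5732,.2695),[(.0215,.089),(.023,.079)]),((.4868,.2529),[(.021,.079),(.005,.109)])]:
        cv2.polylines(i,[hullc(n,xy,cs)[2].round().astype(int)],True,(255,0,255))
    u,v=((150,150) if n=="top" else (180,250)); o.append(cv2.resize(i[v:v+130,u:u+130],None,fx=3,fy=3,interpolation=3))
cv2.imwrite("pics/p6.png",np.hstack(o)); cv2.imwrite("pics/p7.png",T["side"])
```

```text
(no output)
```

View pics/p6.png

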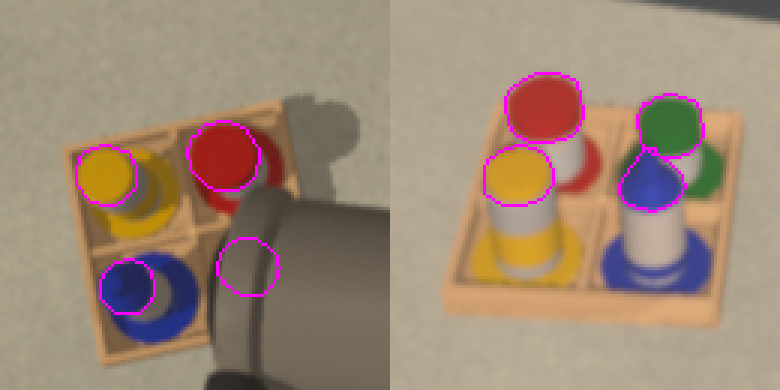

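View pics/p7.png

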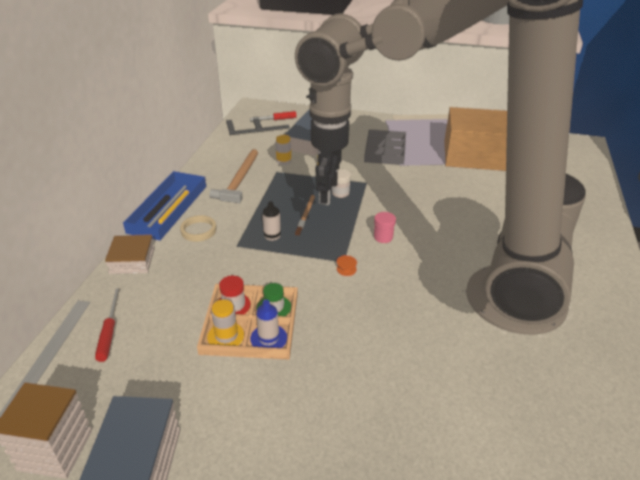

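All four containers stand upright and match their predicted outlines. The black bottle (272,221) and white jar (340,183) are where they began, and the gripper is clear of everything.

```bash
python3 -c "
from station import env
print(env.sign_off())"
```

```text
the job is handed in; nothing more can be done
None
```

The red jar, green jar, blue bottle and yellow tin stand upright on their own discs, and the white jar and black bottle stayed in place. I handed the job in at about 33 s of the 99 s allowed; no verdict came back.

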